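Latch two sample carriers into the magnet-lab rack

TASK

Load the two aluminium sample carriers into the rack, the wide one into the wide slot and the narrow one into the narrow slot: with the carrier itself press down the sprung latch in the slot's mouth, slide the carrier under the lips until it is fully home, so that the latch snaps up behind it, and let go. Leave everything else on the bench where it stands.

Things in the scene. Friction and masses are not known exactly. Their poses are not given: they have to be found in the camera images.
- carrier_wide: Loose wide carrier: aluminium plate 110 (x) x 68 (y) x 16 thick, about 0.36 kg, flat on the table. Grip rib in the middle of its top, 12 thick along x, 36 wide along y, from 16 to 61 above the underside; pinch it from above. Two sample discs at x +-32, to 6 above the plate. Same either way round: either end may go in first. Origin: centre of underside, z up.
- carrier_narrow: Loose narrow carrier: aluminium plate 110 (x) x 50 (y) x 16 thick, about 0.28 kg, flat on the table. Grip rib in the middle of its top, 12 thick along x, 36 wide along y, from 16 to 61 above the underside; pinch it from above. Two sample discs at x +-32, to 6 above the plate. Same either way round: either end may go in first. Origin: centre of underside, z up.
- rack: Fixed black base plate 175 (x) x 340 (y) x 12 thick, flat on the table, carrying both slots side by side 200 apart; which slot is on which side varies. Origin at the centre of its underside.
- slot_wide: Fixed wide slot on the rack: channel 96 wide, 153 long (x -78 to +75), 72 clear between side walls, floor 12 above origin (24 above table). Open only at its -x end (mouth, guides flared 11 a side from x -50 to -80), roughly towards the robot; carriers slide in along +x to the stop face at x +65. Origin: centre of underside.
- slot_narrow: Fixed narrow slot on the rack: channel 78 wide, 153 long (x -78 to +75), 54 clear between side walls, floor 12 above origin (24 above table). Open only at its -x end (mouth, guides flared 11 a side from x -50 to -80), roughly towards the robot; carriers slide in along +x to the stop face at x +65. Origin: centre of underside.
- home_wide (a point): Where the wide carrier's origin lies when fully home, nose on the stop: on the slot floor, at slot x +10; axes as the slot's. Play: 2 to each side, 3 back to the latch. Lips overhang the channel by 6 at each side from slot x -35 to +75, underside 19 and top 24 above the floor, so carriers cannot be put in from above.
- latch_wide (a joint): Wide slot's latch, a sprung steel wedge 44 wide in the mouth. In m: 0 up, grows as pressed straight down, 0.009 flush with the floor, 0.010 at most. Up, it slopes from floor level at slot x -76 to 9 above it at x -56, flat to its upright rear face at x -48: a carrier slid in presses it down. About 2.5 N to start, 5.5 N flush; springs up by itself.
- latch_top_wide (a point): Top of the wide slot's latch, in the middle of its flat rear part (slot x = -52).
- home_narrow (a point): Where the narrow carrier's origin lies when fully home, nose on the stop: on the slot floor, at slot x +10; axes as the slot's. Play: 2 to each side, 3 back to the latch. Lips overhang the channel by 6 at each side from slot x -35 to +75, underside 19 and top 24 above the floor, so carriers cannot be put in from above.
- latch_narrow (a joint): Narrow slot's latch, a sprung steel wedge 32 wide in the mouth. In m: 0 up, grows as pressed straight down, 0.009 flush with the floor, 0.010 at most. Up, it slopes from floor level at slot x -76 to 9 above it at x -56, flat to its upright rear face at x -48: a carrier slid in presses it down. About 2.5 N to start, 5.5 N flush; springs up by itself.
- latch_top_narrow (a point): Top of the narrow slot's latch, in the middle of its flat rear part (slot x = -52).
- post: Bystander: bright steel optical post, diameter 25.4, 150 tall, 0.55 kg, standing on the rack's base plate between the two slots. Origin at the centre of its underside.
- wrench: Bystander: flat steel wrench 150 long, under 13 thick, lying on the table in front of the rack, handle towards its -x. Origin near the middle of its length, at the underside.
- tin: Bystander: grey round jar, diameter 64, 55 tall. Origin at the centre of its underside.
- mount: Bystander: black mirror mount, base 60 x 50 x 20, upright plate to 70 high, two steel adjusters. Origin at the centre of the base's underside.
- angle_block: Bystander: black angle block 90 x 40, 64 high. Origin at the centre of its underside.
- post_holder: Bystander: black post holder, diameter 31, 70 tall, with a thin steel stud to 100, standing on the table. Origin at the centre of its underside.
- hex_key: Bystander: dark hex key, 6 thick, 110 long with a 20 leg, flat on the table in front of the rack. Origin at mid-length, at the underside.
- screwdriver: Bystander: screwdriver 180 long, under 35 thick, lying on the table. Origin at the underside near the middle of its length.
Not all that is in view belongs to the job. Leave any orange or turquoise look-alike of the carrier_narrow alone.

How it is judged:
On the way, in this order (a step that is already met when the one before it is completed fails the run):
1. one of the carriers is fully home in its own slot with the latch up behind it (((x of carrier_wide in the frame of home_wide between -0.007 and 0.004 m and y of carrier_wide in the frame of home_wide between -0.005 and 0.005 m and z of carrier_wide in the frame of home_wide between -0.003 and 0.003 m and angle between the x axis of carrier_wide and the x axis of home_wide, either way round below 0.08 rad and angle between carrier_wide's own z axis and vertical below 0.06 rad and value of joint latch_wide below 0.0025 m and linear speed of carrier_wide below 0.02 m/s) or (x of carrier_narrow in the frame of home_narrow between -0.007 and 0.004 m and y of carrier_narrow in the frame of home_narrow between -0.005 and 0.005 m and z of carrier_narrow in the frame of home_narrow between -0.003 and 0.003 m and angle between the x axis of carrier_narrow and the x axis of home_narrow, either way round below 0.08 rad and angle between carrier_narrow's own z axis and vertical below 0.06 rad and value of joint latch_narrow below 0.0025 m and linear speed of carrier_narrow below 0.02 m/s))), for 0.2 s.
2. both carriers are fully home with both latches up (x of carrier_wide in the frame of home_wide between -0.007 and 0.004 m and y of carrier_wide in the frame of home_wide between -0.005 and 0.005 m and z of carrier_wide in the frame of home_wide between -0.003 and 0.003 m and angle between the x axis of carrier_wide and the x axis of home_wide, either way round below 0.08 rad and angle between each of carrier_wide, carrier_narrow's own z axis and vertical below 0.06 rad and value of joint each of latch_wide, latch_narrow below 0.0025 m and linear speed of each of carrier_wide, carrier_narrow below 0.02 m/s and x of carrier_narrow in the frame of home_narrow between -0.007 and 0.004 m and y of carrier_narrow in the frame of home_narrow between -0.005 and 0.005 m and z of carrier_narrow in the frame of home_narrow between -0.003 and 0.003 m and angle between the x axis of carrier_narrow and the x axis of home_narrow, either way round below 0.08 rad), for 0.2 s.
At the end, for the whole second after the job is handed in: Each carrier lies flat and at rest in its own slot, within 7 mm behind to 4 mm ahead of its home point, 5 mm sideways, 3 mm in height, in line within 0.08 rad (either way round), level within 0.06 rad, and both latches are up (under 2.5 mm) (all of step 2); the robot touches nothing.
It fails at once if the wrench, post, tin, mount, angle block, post holder, hex key or screwdriver is moved by more than 30 mm (distance of any of post, wrench, tin, mount, angle_block, post_holder, hex_key, screwdriver from where it was at the start of the episode above 0.03 m).
It also fails if it takes over 67 s, if anything falls off the work surface, if the arm or the gripper's body presses on something with over 40 N, if the wrist force passes 120 N, or if a joint passes its speed limit or range.

ROBOT

A 7-joint arm with a two-finger parallel gripper is mounted at the origin on the work surface. World frame = base frame: x ahead of the robot, y to its left, z up, the work surface at z = 0. Lengths are in m, angles in rad, forces in N, time in s.
With the tool pointing down it reaches from about 0.425 to 0.875 m from the base axis. Payload 4.7 kg.
Tool frame: the origin (TCP) lies on the mounting face of the last link; the fingertips stand 182 mm ahead of it and the grasp point (between the pads) lies 164 mm ahead of it; z points along the fingers, y is the direction in which the jaws open and shut (so a half turn about z gives the same grasp; the last joint's range is limited). The gripper opens to 87 mm and grips with 3 to 60 N. Pads are 19 mm wide; open, the fingers measure 117 mm over their backs; the gripper's body (75 mm by 190 mm) begins 51 mm behind the grasp point.
Start: joints at [-1.241, 0.321, -0.07, 1.45, 0.023, 1.371, -0.057], TCP at [0.202, 0.618, 0.405] pointing down, gripper open.
Joint ranges: [-2.86, 2.86], [-0.3, 2.09], [-1.38, 1.24], [0.06, 2.45], [-1.56, 4.7], [0.09, 2.05], [-2.69, 2.69]. Speed limits (rad/s): [2.57, 2.57, 3.14, 3.14, 3.14, 3.14, 3.14].

INTERFACE

Orientations are given as a rotation vector (axis times angle).
In Python, from bench import ctrl gives the robot as it stands. The module is installed in compiled form; this text tells all that it offers.
- The arm moves only by the tool play_rows, never from a script. Its argument "targets" is text: rows parted by semicolons, each of 7 numbers parted by spaces: the shift along the tool's x, y, z in cm, then the turn, a rotation vector about the tool's x, y, z in rad, then the opening, from -1 (shut) to 1 (fully open). In form: x y z ax ay az grip; .... A call has 1 to 20 rows; each row shifts and turns the pose as measured when the row begins, along the tool's axes as they then stand; what a row does not reach is not made up. A row lasts 1/8 s, in which the tool goes at most 62.5 mm and 10.7 degrees, less where a joint would pass 70% of its speed; a pose out of reach is approached as far as the arm can. A call is refused whole if a number of a shift passes 6.25 or a number of a turn 0.188, either way. A call with a gripper value outside its range is refused whole. The fingers move at their own pace and stop on an object; "newtons" is the grip in N (left out, the last holds). Time passes only in rows, so rows that do not move let the fingers close. It gives the time, the measured TCP pose, the force and the opening at its end, in the units of the state.
- ctrl.get_state(): the state, without advancing time (a new reading comes with each control period).
- ctrl.get_image(name): name is "side" or "top"; returns a dict with "pixels" (480x640x3 uint8, blue, green, red), "depth" (480x640 float32, m along the optical axis (not along the pixel's ray), 0 where there is no reading), "intrinsics" (3x3 intrinsics, pixels), "R" (3x3) and "t" (3): a world point X has camera coordinates R X + t. Camera axes: x right, y down, z forward; pixel columns grow to the right and rows downward; lengths in m; the calibration is good to about 2 mm. A picture is of the moment at which its call begins.
- ctrl.close_job(): hands the job in, once; it reports no verdict.
The state is a dict: "time": time; "joint_positions": joint angles; "qd": joint speeds; "joint_torque": joint torques, N m; "position": TCP position; "tool_rot": TCP orientation; "ft_force": force on the tool from outside, world axes, zero at the start; "torque": the same for the moment, N m; "grip_width": opening from 0.0 (shut) to 1.0 (fully open).
Only numpy, scipy, OpenCV 4.12 (cv2) and the standard library are available. Lean on these libraries where they do the work, as an engineer would, in place of code of your own. Each camera call takes 0.05 s, during which the arm holds its last target.

## Working session

There is one attempt and no reset: what is moved stays moved. The work goes in short steps, Python scripts to look and compute and a tool call to move; the robot and the scene stay as the last step left them, time stands still between calls to the robot, and variables do not carry over. Pictures are saved under pics/ and viewed, and the job is handed in when it is done.

Besides the shell and the picture viewer there is one more tool, called after "Request:" as a command line: name --argument value ..., lists and objects as JSON in quotes. play_rows: Moves the arm, as the interface text tells. Its arguments: {"type":"object","properties":{"targets":{"type":"string"},"newtons":{"type":"number"}},"required":["targets"]}

```bash
mkdir -p pics && python3 - <<'E'
from bench import ctrl
import cv2,numpy as np,pickle
s=ctrl.get_state();print({k:np.round(v,3) for k,v in s.items()})
for n in("side","top"):
    im=ctrl.get_image(n);cv2.imwrite(f"pics/{n}0.png",im["pixels"]);pickle.dump(im,open(f"{n}0.pkl","wb"))
    print(n,im["intrinsics"],im["R"],im["t"])
E
```

```text
{'time': np.float64(0.0), 'joint_positions': array([-1.241,  0.322, -0.07 ,  1.452,  0.023,  1.371, -0.057]), 'qd': array([ 0.001,  0.   , -0.   ,  0.   , -0.   , -0.002, -0.001]), 'joint_torque': array([-0.0000e+00, -4.9130e+01, -4.0400e-01, -3.1254e+01, -6.4000e-02,
        4.3000e-02,  0.0000e+00]), 'position': array([0.202, 0.618, 0.404]), 'tool_rot': array([-4.940e-01, -3.102e+00,  3.000e-03]), 'ft_force': array([0.171, 0.211, 0.566]), 'torque': array([-0.027, -0.002, -0.033]), 'grip_width': np.float64(0.995)}
side [[436.0268667    0.         307.00577314]
 [  0.         436.0268667  240.33276465]
 [  0.           0.           1.        ]] [[ 0.76554809 -0.64318323 -0.01585748]
 [-0.42739155 -0.48997015 -0.75978004]
 [ 0.48090809  0.58842551 -0.64998679]] [-0.37417822  0.2866209   0.71635494]
top [[486.6734254    0.         325.76609993]
 [  0.         486.6734254  237.55828436]
 [  0.           0.           1.        ]] [[ 0.01836861 -0.99967957 -0.01741702]
 [-0.99125418 -0.01593141 -0.13100132]
 [ 0.13068186  0.01967101 -0.99122919]] [0.04355341 0.48892143 1.03485568]
```

View pics/top0.png

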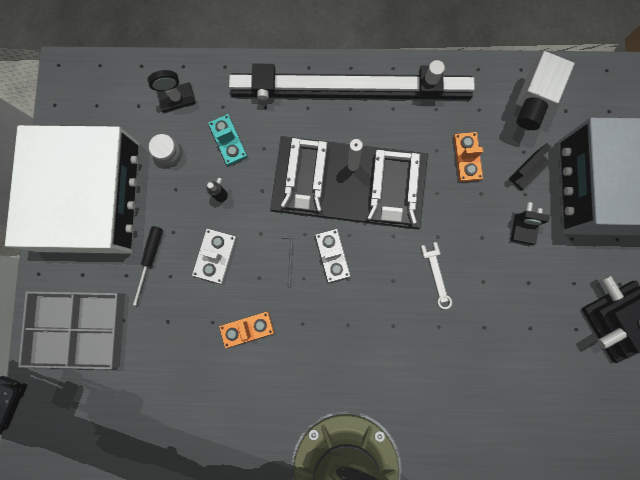

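View pics/side0.png

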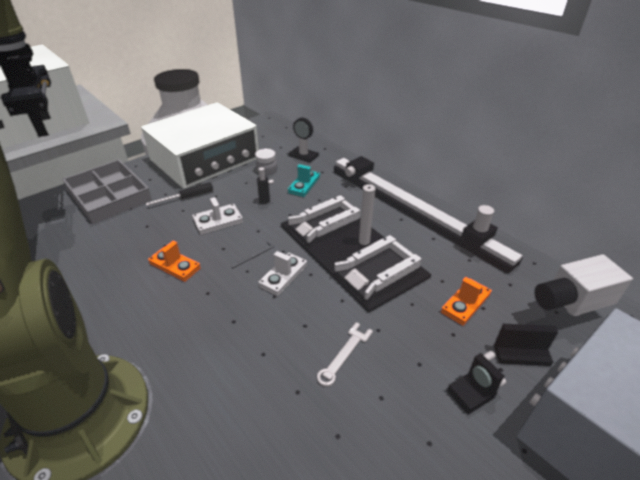

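```bash
python3 - <<'E'
import cv2,pickle,numpy as np
im=pickle.load(open("top0.pkl","rb"))["pixels"]
a=cv2.resize(im[120:300,180:450],None,fx=2.9,fy=2.9,interpolation=cv2.INTER_CUBIC);cv2.imwrite("pics/crop0.png",a)
d=pickle.load(open("top0.pkl","rb"))["depth"]
for p in((214,235),(335,268),(395,155),(303,145),(350,205),(395,190)):print(p,d[p[1],p[0]])
E
```

```text
(214, 235) 1.0910896
(335, 268) 1.0731975
(395, 155) 1.0785981
(303, 145) 1.0949537
(350, 205) 1.099223
(395, 190) 1.0862825
```

View pics/crop0.png

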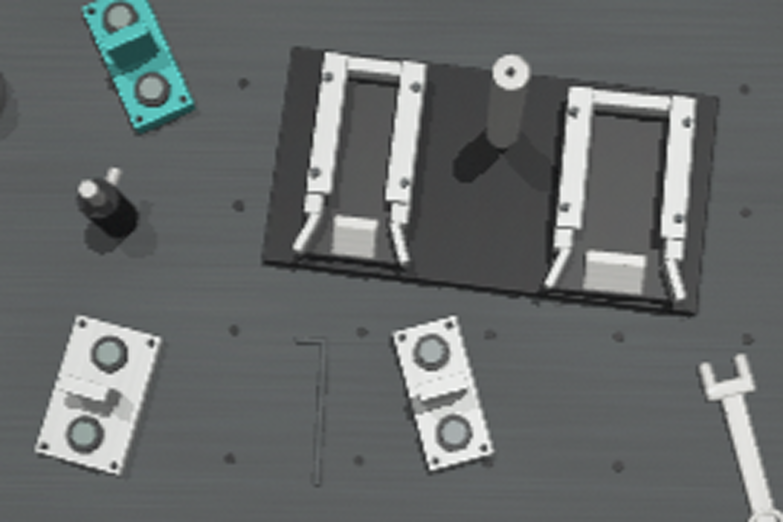

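```bash
cat > h.py <<'E'
import cv2,pickle,numpy as np
from scipy.spatial.transform import Rotation as Ro
def cast(im,uv,z):
    uv=np.atleast_2d(np.asarray(uv,float));K,R,t=im["intrinsics"],np.asarray(im["R"]),np.asarray(im["t"])
    d=(R.T@np.linalg.inv(K)@np.c_[uv,np.ones(len(uv))].T).T;c=-R.T@t
    return c+d*((z-c[2])/d[:,2])[:,None]
def proj(im,X):
    X=np.atleast_2d(X);p=(im["intrinsics"]@(np.asarray(im["R"])@X.T+np.asarray(im["t"])[:,None])).T
    return p[:,:2]/p[:,2:]
def ang(a):return (a+90)%180-90
E
python3 - <<'E'
from h import *
im=pickle.load(open("top0.pkl","rb"));px=im["pixels"]
c=-np.array(im["R"]).T@im["t"];print("cam",c)
hsv=cv2.cvtColor(px,cv2.COLOR_BGR2HSV)
m=((hsv[...,2]>140)&(hsv[...,1]<60)).astype(np.uint8)
m2=cv2.morphologyEx(m,cv2.MORPH_CLOSE,np.ones((3,3)))
for nm,M,seeds in(("car",m2,((214,240),(335,268))),):
    n,l,st,ce=cv2.connectedComponentsWithStats(M)
    for s in seeds:
        k=l[s[1],s[0]];cs,_=cv2.findContours((l==k).astype(np.uint8),cv2.RETR_EXTERNAL,cv2.CHAIN_APPROX_NONE)
        q=cast(im,cs[0][:,0],0.016)[:,:2]*1000
        r=cv2.minAreaRect(q.astype(np.float32));print(s,st[k],r, cv2.boxPoints(r).round(1).tolist())
# components in slots
n,l,st,ce=cv2.connectedComponentsWithStats(m)
for k in range(1,n):
    if st[k,4]>30 and 260<ce[k,0]<450 and 120<ce[k,1]<240: print(k,st[k],ce[k].round(1))
v=hsv[...,2];
a=cv2.resize(px[130:235,265:435],None,fx=4.7,fy=4.7,interpolation=cv2.INTER_NEAREST);cv2.imwrite("pics/rack0.png",a)
E
```

```text
cam [0.34860853 0.03097201 1.09058707]
(214, 240) [ 192  229   44   55 1357] ((446.0760192871094, 301.4747619628906), (69.00724792480469, 109.48895263671875), 75.49490356445312) [[384.3999938964844, 281.79998779296875], [490.3999938964844, 254.39999389648438], [507.70001220703125, 321.20001220703125], [401.70001220703125, 348.6000061035156]]
(335, 268) [ 316  229   34   53 1060] ((452.02569580078125, 36.9075813293457), (109.48982238769531, 50.910667419433594), 16.323959350585938) [[392.29998779296875, 45.900001525878906], [406.6000061035156, -2.9000000953674316], [511.70001220703125, 27.899999618530273], [497.3999938964844, 76.69999694824219]]
29 [286 138  41  73 964] [307.4 164.7]
30 [350 139  13  12 117] [355.8 144.5]
33 [ 368  150   52   73 1109] [395.6 178.5]
39 [281 187  10  19  83] [286.3 195. ]
40 [294 194  16  15 190] [301.6 201.1]
43 [381 206  22  15 269] [391.4 213.2]
```

View pics/rack0.png

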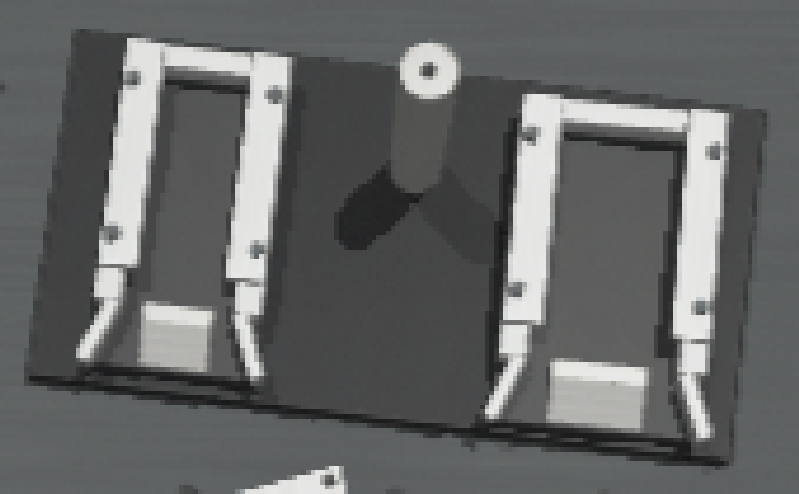

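```bash
python3 - <<'E'
from h import *
im=pickle.load(open("top0.pkl","rb"));g=cv2.cvtColor(im["pixels"],cv2.COLOR_BGR2GRAY).astype(float)
def cross(row,u0,u1,th):
    r=g[row,u0:u1];i=np.where((r[:-1]<th)!=(r[1:]<th))[0]
    return [u0+k+(th-r[k])/(r[k+1]-r[k]) for k in i]
for nm,rows,u0,u1 in(("left",range(150,184,1),275,332),("right",range(163,196,1),362,428)):
    E=[];
    for v in rows:
        c=cross(v,u0,u1,140)
        if len(c)>=4:E.append([cast(im,(c[j],v),0.048)[0,:2]*1000 for j in (0,1,-2,-1)])
    E=np.array(E);L=[]
    print(nm,len(E))
    for j in range(4):
        p=np.polyfit(E[:,j,0],E[:,j,1],1)
        r=E[:,j,1]-np.polyval(p,E[:,j,0]);k=abs(r)<1.5;p=np.polyfit(E[k,j,0],E[k,j,1],1);r=r[k]
        print(j,"yaw",np.degrees(np.arctan(p[0])).round(2),"y at x=.6",np.polyval(p,600).round(2),r.std().round(2))
E
python3 - <<'E'
import sys;sys.path.insert(0,'.')
from h import *
im=pickle.load(open("top0.pkl","rb"));s=130/4.7
# corners read from enlarged picture (4.7x, offset 265,130)
P=lambda a,b:(265+a/4.7-.5,130+b/4.7-.5)
f=lambda n,u,z:print(n,(cast(im,P(*u),z)[0]*1000).round(1))
for u in((77,29),(767,110),(730,466),(27,384)):f("plate",u,0.012)
for u in((128,38),(292,56),(522,94),(728,112)):f("back lip corners",u,0.048)
for u in((100,266),(134,267),(227,278),(265,282),(504,321),(541,323),(674,338),(710,342)):f("lip front",u,0.048)
for u in((145,301),(213,309),(551,360),(648,368)):f("latch rear",u,0.033)
for u in((138,362),(208,372),(547,422),(640,432)):f("latch front",u,0.024)
f("posttop",(429,70),.15)
E
```

```text
left 34
0 yaw -6.04 y at x=.6 143.02 0.39
1 yaw -6.29 y at x=.6 124.91 0.7
2 yaw -6.12 y at x=.6 82.75 0.47
3 yaw -5.65 y at x=.6 63.95 0.46
right 33
0 yaw -4.92 y at x=.6 -48.46 0.43
1 yaw -5.16 y at x=.6 -67.04 0.84
2 yaw -4.67 y at x=.6 -126.95 0.44
3 yaw -5.19 y at x=.6 -145.02 0.45
plate [725.8 160.1  12. ]
plate [ 689.2 -176.4   12. ]
plate [ 514.3 -157.3   12. ]
plate [548.8 178.8  12. ]
back lip corners [709.1 131.5  48. ]
back lip corners [701.3  53.7  48. ]
back lip corners [684.1 -54.8  48. ]
back lip corners [ 676.6 -151.3   48. ]
lip front [598.6 141.5  48. ]
lip front [598.3 125.6  48. ]
lip front [593.7  82.1  48. ]
lip front [592.   64.3  48. ]
lip front [575.1 -47.   48. ]
lip front [574.4 -64.1  48. ]
lip front [ 568.3 -125.6   48. ]
lip front [ 566.6 -142.2   48. ]
latch rear [585.6 121.3  33. ]
latch rear [582.2  89.1  33. ]
latch rear [560.  -70.3  33. ]
latch rear [ 556.9 -115.7   33. ]
latch front [558.  124.6  24. ]
latch front [553.6  91.3  24. ]
latch front [532.1 -69.3  24. ]
latch front [ 527.9 -113.1   24. ]
posttop [661.3  -6.9 150. ]
```

Three orange/turquoise look-alikes are visible: orange at (246,330) and (468,157), turquoise at (227,140). The bare-aluminium plates at (214,256), 69×109 mm (wide), and (332,255), 51×109 mm (narrow), fit the description, and the crop confirms both. The left slot at (303,175) is the narrow one and the right slot at (395,187) is the wide one. The narrow carrier goes first.

```bash
cat >> h.py <<'E'
def plan(xyz,az,n,grip):
    from bench import ctrl
    s=ctrl.get_state();p=np.array(s["position"]);R0=Ro.from_rotvec(s["tool_rot"])
    a=np.radians(az);y=np.array([np.cos(a),np.sin(a),0]);z=np.array([0,0,-1.]);R1=Ro.from_matrix(np.c_[np.cross(y,z),y,z])
    rv=(R0.inv()*R1).as_rotvec();d=(np.array(xyz)-p)/n
    print("t",round(float(s["time"]),2),"F",np.round(s["ft_force"],1),"rem mm",np.round((np.array(xyz)-p)*1000,1),"turn",np.round(rv,3),"gw",round(float(s["grip_width"]),3))
    for i in range(n):
        R=R0*Ro.from_rotvec(rv*i/n);dl=R.inv().apply(d)*100
        print(" ".join(f"{v:.2f}" for v in dl),"",*[f"{v:.3f}" for v in rv/n],grip,end="; ")
    print()
E
python3 -c "
from h import *
plan((.452,.037,.33),16.3,13,1)"
```

```text
t 0.1 F [-0.1  0.2  0.2] rem mm [ 250.1 -580.7  -73.8] turn [-0.001  0.001  0.971] gw 1.003
-3.22 -3.65 0.57  -0.000 0.000 0.075 1; -3.48 -3.40 0.57  -0.000 0.000 0.075 1; -3.72 -3.13 0.57  -0.000 0.000 0.075 1; -3.95 -2.84 0.57  -0.000 0.000 0.075 1; -4.15 -2.54 0.57  -0.000 0.000 0.075 1; -4.33 -2.22 0.57  -0.000 0.000 0.075 1; -4.48 -1.89 0.57  -0.000 0.000 0.075 1; -4.61 -1.56 0.57  -0.000 0.000 0.075 1; -4.71 -1.21 0.57  -0.000 0.000 0.075 1; -4.79 -0.85 0.57  -0.000 0.000 0.075 1; -4.84 -0.49 0.57  -0.000 0.000 0.075 1; -4.86 -0.13 0.57  -0.000 0.000 0.075 1; -4.86 0.23 0.57  -0.000 0.000 0.075 1;
```

Request:
play_rows --targets "-3.2 -3.6 0.5 0 0 0.075 1; -3.5 -3.4 0.5 0 0 0.075 1; -3.7 -3.1 0.5 0 0 0.075 1; -3.9 -2.8 0.6 0 0 0.075 1; -4.1 -2.5 0.6 0 0 0.075 1; -4.3 -2.2 0.6 0 0 0.075 1; -4.5 -1.9 0.6 0 0 0.075 1; -4.6 -1.6 0.6 0 0 0.075 1; -4.7 -1.2 0.6 0 0 0.075 1; -4.8 -0.9 0.6 0 0 0.075 1; -4.8 -0.5 0.6 0 0 0.075 1; -4.9 -0.1 0.6 0 0 0.075 1; -4.9 0.2 0.6 0 0 0.075 1"

```text
time: 1.72
position: [0.4459, 0.0179, 0.3229]
tool_rot: [-1.919, -2.486, 0.008]
ft_force: [0.4, 0.2, 0.1]
grip_width: 0.998
```

```bash
python3 -c "
from h import *
plan((.452,.037,.30),16.3,3,1)"
```

```text
t 1.73 F [0.4 0.2 0.1] rem mm [  6.1  19.1 -22.9] turn [-0.004  0.002 -0.029] gw 0.998
0.57 0.36 0.76  -0.001 0.001 -0.010 1; 0.56 0.36 0.76  -0.001 0.001 -0.010 1; 0.56 0.37 0.76  -0.001 0.001 -0.010 1;
```

Request:
play_rows --targets "0.8 0.5 1.0 0 0 -0.015 1; 0.8 0.5 1.0 0 0 -0.014 1; 0 0 0 0 0 0 1; 0 0 0 0 0 0 1"

```text
time: 2.22
position: [0.4512, 0.0353, 0.3009]
tool_rot: [-1.885, -2.511, 0.011]
ft_force: [0.1, 0.3, 0.3]
grip_width: 1.001
```

```bash
python3 -c "
from h import *
plan((.452,.037,.216),16.3,4,1)
from bench import ctrl
for n in ('top','side'):
    im=ctrl.get_image(n);pickle.dump(im,open(n+'1.pkl','wb'))
    u,v=proj(im,[.452,.037,.05])[0].astype(int);v=max(v,75);u=max(u,100)
    cv2.imwrite(f'pics/{n}1.png',cv2.resize(im['pixels'][v-75:v+75,u-100:u+100],None,fx=3,fy=3))
"; cd pics; python3 -c "
import cv2,numpy as np
cv2.imwrite('b1.png',cv2.resize(np.vstack([cv2.imread('top1.png'),cv2.imread('side1.png')]),None,fx=.66,fy=.66))"
```

```text
t 2.23 F [0.1 0.3 0.3] rem mm [  0.8   1.7 -84.9] turn [-0.007  0.002 -0.001] gw 1.001
0.04 0.04 2.12  -0.002 0.001 -0.000 1; 0.04 0.04 2.12  -0.002 0.001 -0.000 1; 0.04 0.04 2.12  -0.002 0.001 -0.000 1; 0.04 0.03 2.12  -0.002 0.001 -0.000 1;
```

View pics/b1.png

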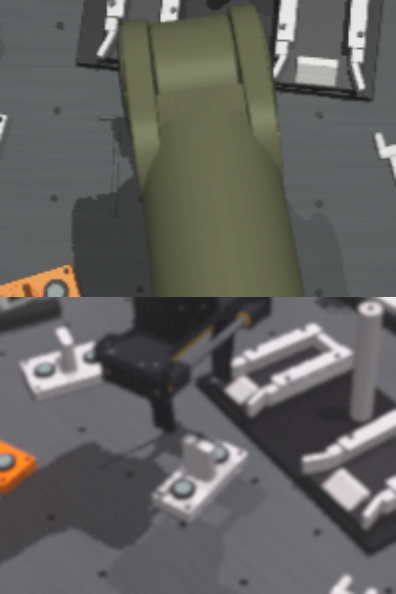

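```bash
python3 -c "
from h import *
from bench import ctrl
s=ctrl.get_state();R=Ro.from_rotvec(s['tool_rot']).as_matrix();p=s['position']
im=pickle.load(open('side1.pkl','rb'));a=im['pixels'].copy()
for c in ((0,.0435,.182),(0,-.0435,.182),(0,.0585,.182),(0,-.0585,.182)):
    u=proj(im,p+R@c)[0];print(u.round(1));cv2.circle(a,tuple(int(k) for k in u.round()),1,(0,0,255),-1)
cv2.imwrite('pics/s1b.png',cv2.resize(a[170:310,190:370],None,fx=4,fy=4))
"
```

```text
[292.9 222.6]
[267.1 245.7]
[297.  218.9]
[262.3 250. ]
```

View pics/s1b.png

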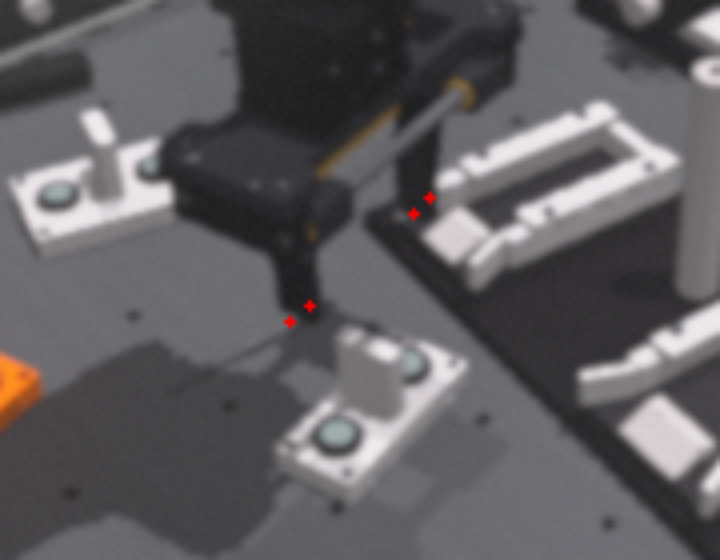

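The side view shows both fingertips at about (264,247) and (294,221), where they are predicted, and the rib at (282,262) below and between them. Descending now.

Request:
play_rows --targets "0.04 0.05 2.1 0 0 0 1; 0.04 0.05 2.1 0 0 0 1; 0.04 0.05 2.0 0 0 0 1; 0.04 0.05 1.8 0 0 0 1; 0 0 0 0 0 0 1"

```text
time: 2.95
position: [0.4532, 0.0384, 0.2213]
tool_rot: [1.883, 2.515, -0.003]
ft_force: [0.4, -0.1, 0.4]
grip_width: 1.0
```

```bash
python3 -c "
from h import *
plan((.452,.037,.216),16.3,1,1)"
```

```text
t 2.95 F [ 0.4 -0.1  0.4] rem mm [-1.2 -1.4 -5.3] turn [-0.001  0.001  0.001] gw 1.0
-0.10 -0.15 0.53  -0.001 0.001 0.001 1;
```

Request:
play_rows --targets "-0.1 -0.15 0.55 0 0 0 1; 0 0 0 0 0 0 -1; 0 0 0 0 0 0 -1; 0 0 0 0 0 0 -1; 0 0 0 0 0 0 -1; 0 0 0 0 0 0 -1; 0 0 0 0 0 0 -1" --newtons 50

```text
time: 3.82
position: [0.4532, 0.0371, 0.2183]
tool_rot: [1.881, 2.513, 0.004]
ft_force: [0.5, 0.3, 0.2]
grip_width: 0.404
```

```bash
python3 -c "
from h import *
plan((.452,.037,.30),16.3,3,-1)"
```

```text
t 3.83 F [0.5 0.3 0.2] rem mm [-1.2 -0.1 81.7] turn [0.004 0.001 0.001] gw 0.404
0.01 -0.03 -2.72  0.001 0.000 0.000 -1; 0.01 -0.03 -2.72  0.001 0.000 0.000 -1; 0.01 -0.04 -2.72  0.001 0.000 0.000 -1;
```

Fingers are still closing.

Request:
play_rows --targets "0 0 0 0 0 0 -1; 0 0 0 0 0 0 -1; 0 0 0 0 0 0 -1; 0 0 0 0 0 0 -1; 0 0 0 0 0 0 -1"

```text
time: 4.45
position: [0.4529, 0.037, 0.2182]
tool_rot: [1.881, 2.513, 0.003]
ft_force: [-0.3, -0.7, 1.6]
grip_width: 0.134
```

```bash
python3 -c "
from h import *
plan((.452,.037,.28),16.3,3,-1)"
```

```text
t 4.45 F [-0.3 -0.7  1.6] rem mm [-0.9 -0.  61.8] turn [0.003 0.001 0.001] gw 0.134
0.01 -0.03 -2.06  0.001 0.000 0.000 -1; 0.01 -0.03 -2.06  0.001 0.000 0.000 -1; 0.01 -0.03 -2.06  0.001 0.000 0.000 -1;
```

Request:
play_rows --targets "0 0 -2.0 0 0 0 -1; 0 0 -2.0 0 0 0 -1; 0 0 -1.5 0 0 0 -1"

```text
time: 4.82
position: [0.4515, 0.037, 0.2723]
tool_rot: [-1.882, -2.515, 0.004]
ft_force: [-0.0, 0.4, -2.4]
grip_width: 0.137
```

```bash
python3 -c "
from h import *
plan((.4915,.1149,.28),-6,5,-1)"
```

```text
t 4.83 F [-0.   0.4 -2.4] rem mm [40.  77.9  7.7] turn [-0.002  0.002  0.39 ] gw 0.137
1.27 1.21 -0.16  -0.000 0.000 0.078 -1; 1.36 1.10 -0.16  -0.000 0.000 0.078 -1; 1.44 0.99 -0.16  -0.000 0.000 0.078 -1; 1.51 0.88 -0.16  -0.000 0.000 0.078 -1; 1.58 0.76 -0.15  -0.000 0.000 0.078 -1;
```

Request:
play_rows --targets "1.3 1.2 0 0 0 0.078 -1; 1.4 1.1 0 0 0 0.078 -1; 1.4 1.0 0 0 0 0.078 -1; 1.5 0.9 0 0 0 0.078 -1; 1.6 0.8 0 0 0 0.078 -1; 0 0 0 0 0 0 -1"

```text
time: 5.58
position: [0.4932, 0.1172, 0.2727]
tool_rot: [2.347, 2.088, -0.002]
ft_force: [-1.1, 0.0, -2.2]
grip_width: 0.135
```

```bash
python3 -c "
from h import *
plan((.4915,.1149,.246),-6,3,-1)
from bench import ctrl
im=ctrl.get_image('side');pickle.dump(im,open('side2.pkl','wb'))
cv2.imwrite('pics/s2.png',cv2.resize(im['pixels'][150:300,180:380],None,fx=4,fy=4))
im=ctrl.get_image('top')
cv2.imwrite('pics/t2.png',im['pixels'])
"
```

```text
t 5.58 F [-1.1  0.  -2.2] rem mm [ -1.7  -2.3 -26.7] turn [-0.001  0.001 -0.012] gw 0.135
-0.08 -0.05 0.89  -0.000 0.000 -0.004 -1; -0.08 -0.05 0.89  -0.000 0.000 -0.004 -1; -0.08 -0.05 0.89  -0.000 0.000 -0.004 -1;
```

View pics/s2.png

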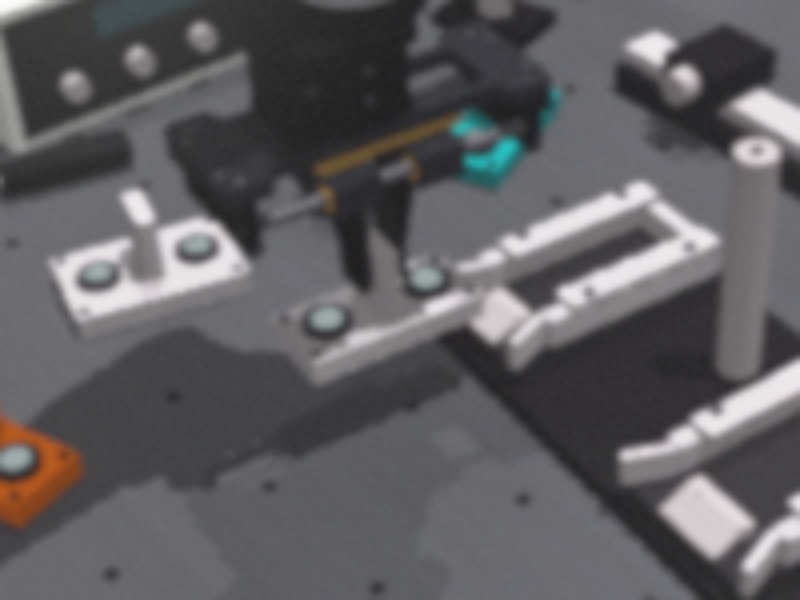

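View pics/t2.png

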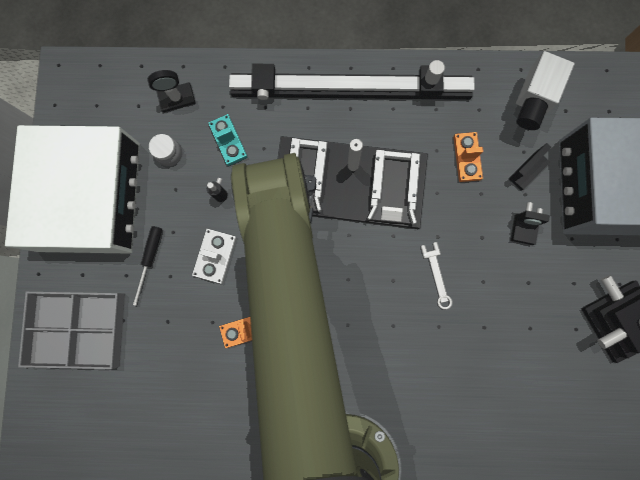

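Request:
play_rows --targets "-0.1 -0.1 1.3 0 0 -0.006 -1; -0.1 0 1.2 0 0 -0.006 -1; 0 0 0 0 0 0 -1"

```text
time: 6.05
position: [0.4903, 0.1113, 0.2452]
tool_rot: [-2.335, -2.1, 0.006]
ft_force: [0.2, -0.0, -2.1]
grip_width: 0.129
```

```bash
cat >> h.py <<'E'
def slot(home,az,zt,n=1):
    "state in slot frame relative to home (mm)"
    from bench import ctrl
    s=ctrl.get_state();p=np.array(s["position"]);a=np.radians(az);d=(p[:2]-home)*1000
    along=d@[np.cos(a),np.sin(a)];lat=d@[-np.sin(a),np.cos(a)]
    print("slot x",round(along,2),"y",round(lat,2),"z err",round((p[2]-zt)*1000,2),"Fslot",np.round([s["ft_force"][:2]@[np.cos(a),np.sin(a)],s["ft_force"][:2]@[-np.sin(a),np.cos(a)],s["ft_force"][2]],1))
    plan((*home,zt),az,n,-1)
E
python3 -c "
from h import *
slot((.6407,.0992),-6,.2437)"
```

```text
slot x -150.87 y -3.66 z err 1.48 Fslot [ 0.2 -0.  -2.1]
t 6.05 F [ 0.2 -0.  -2.1] rem mm [150.4 -12.1  -1.5] turn [-0.003  0.003 -0.001] gw 0.129
0.38 15.09 0.10  -0.003 0.003 -0.001 -1;
```

Request:
play_rows --targets "0.36 0 0.1 0 0 0 -1; 0 0 0.05 0 0 0 -1"

```text
time: 6.3
position: [0.4908, 0.1149, 0.2436]
tool_rot: [-2.336, -2.1, 0.006]
ft_force: [-0.4, 0.3, -2.9]
grip_width: 0.132
```

```bash
python3 -c "
from h import *
slot((.6407,.0992),-6,.2437)"
```

```text
slot x -150.76 y -0.03 z err -0.11 Fslot [-0.5  0.3 -2.9]
t 6.3 F [-0.4  0.3 -2.9] rem mm [ 1.499e+02 -1.570e+01  1.000e-01] turn [-0.003  0.002 -0.002] gw 0.132
0.03 15.08 -0.06  -0.003 0.002 -0.002 -1;
```

Slide in along tool y, first to the lips (about 6 cm).

Request:
play_rows --targets "0 1.0 0 0 0 0 -1; 0 1.0 0 0 0 0 -1; 0 1.0 0 0 0 0 -1; 0 1.0 0 0 0 0 -1; 0 0.5 0 0 0 0 -1"

```text
time: 6.92
position: [0.5369, 0.111, 0.244]
tool_rot: [-2.33, -2.098, 0.014]
ft_force: [-2.8, 0.4, 2.1]
grip_width: 0.131
```

```bash
python3 -c "
from h import *
slot((.6407,.0992),-6,.2437)
from bench import ctrl
im=ctrl.get_image('side')
cv2.imwrite('pics/s3.png',cv2.resize(im['pixels'][150:270,210:370],None,fx=5,fy=5))
"
```

```text
slot x -104.51 y 0.9 z err 0.28 Fslot [-2.8  0.1  2.1]
t 6.92 F [-2.8  0.4  2.1] rem mm [103.8 -11.8  -0.3] turn [-0.011  0.002  0.   ] gw 0.131
-0.09 10.45 -0.09  -0.011 0.002 0.000 -1;
```

View pics/s3.png

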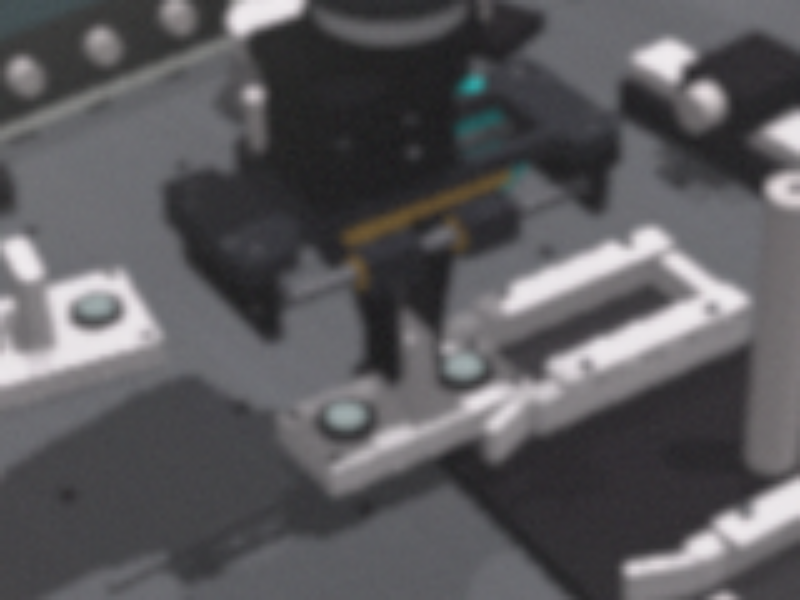

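Request:
play_rows --targets "-0.08 0 0.12 -0.015 0 0 -1; 0 0.6 0.02 -0.005 0 0 -1; 0 1.0 0.02 -0.003 0 0 -1"

```text
time: 7.35
position: [0.5533, 0.1087, 0.2429]
tool_rot: [2.326, 2.096, 0.013]
ft_force: [-2.9, 0.3, 2.5]
grip_width: 0.134
```

```bash
python3 -c "
from h import *
slot((.6407,.0992),-6,.2437)
"
```

```text
slot x -87.94 y 0.31 z err -0.83 Fslot [-2.9 -0.   2.5]
t 7.35 F [-2.9  0.3  2.5] rem mm [87.4 -9.5  0.8] turn [0.013 0.001 0.001] gw 0.134
-0.04 8.79 0.03  0.013 0.001 0.001 -1;
```

Request:
play_rows --targets "0 1.0 0 0.006 0 0 -1; 0 1.2 0 0.003 0 0 -1; 0 1.2 0 0 0 0 -1; 0 1.2 0 0 0 0 -1"

```text
time: 7.85
position: [0.6024, 0.1035, 0.2431]
tool_rot: [2.331, 2.101, 0.002]
ft_force: [-2.5, 0.1, 2.3]
grip_width: 0.136
```

```bash
python3 -c "
from h import *
slot((.6407,.0992),-6,.2437)
"
```

```text
slot x -38.5 y 0.29 z err -0.57 Fslot [-2.5 -0.1  2.3]
t 7.85 F [-2.5  0.1  2.3] rem mm [38.3 -4.3  0.6] turn [0.004 0.001 0.001] gw 0.136
-0.03 3.85 -0.04  0.004 0.001 0.001 -1;
```

Request:
play_rows --targets "0 1.0 0 0 0 0 -1; 0 1.0 0 0 0 0 -1; 0 0.8 0 0 0 0 -1; 0 0.5 0 0 0 0 -1; 0 0.3 0 0 0 0 -1; 0 0.3 0 0 0 0 -1"

```text
time: 8.6
position: [0.6427, 0.0989, 0.2424]
tool_rot: [-2.333, -2.102, 0.008]
ft_force: [-16.1, 0.6, 13.9]
grip_width: 0.138
```

```bash
python3 -c "
from h import *
slot((.6407,.0992),-6,.2437)
"
```

```text
slot x 2.01 y -0.13 z err -1.34 Fslot [-16.   -1.1  13.9]
t 8.6 F [-16.1   0.6  13.9] rem mm [-2.   0.3  1.3] turn [-0.004  0.003  0.001] gw 0.138
0.01 -0.20 -0.13  -0.004 0.003 0.001 -1;
```

Request:
play_rows --targets "0 0 0 0 0 0 -1; 0 0 0 0 0 0 0; 0 0 0 0 0 0 0; 0 0 0 0 0 0 0; 0 0 0 0 0 0 0; 0 0 -2 0 0 0 0; 0 0 -3 0 0 0 0.5; 0 0 -3 0 0 0 1; 0 0 -2 0 0 0 1"

```text
time: 9.72
position: [0.6439, 0.0986, 0.3487]
tool_rot: [2.332, 2.1, -0.001]
ft_force: [0.6, 0.7, 0.6]
grip_width: 0.753
```

```bash
python3 -c "
from h import *
plan((.4461,.3014,.32),-14.5,8,1)
from bench import ctrl
im=ctrl.get_image('side')
cv2.imwrite('pics/s4.png',cv2.resize(im['pixels'][150:270,210:370],None,fx=5,fy=5))
"
```

```text
t 9.72 F [0.6 0.7 0.6] rem mm [-197.8  202.8  -28.7] turn [0.002 0.003 0.148] gw 0.753
2.26 -2.72 0.35  0.000 0.000 0.019 1; 2.21 -2.77 0.35  0.000 0.000 0.019 1; 2.16 -2.81 0.35  0.000 0.000 0.019 1; 2.11 -2.85 0.35  0.000 0.000 0.019 1; 2.06 -2.88 0.35  0.000 0.000 0.019 1; 2.00 -2.92 0.35  0.000 0.000 0.019 1; 1.95 -2.96 0.36  0.000 0.000 0.019 1; 1.89 -2.99 0.36  0.000 0.000 0.019 1;
```

View pics/s4.png

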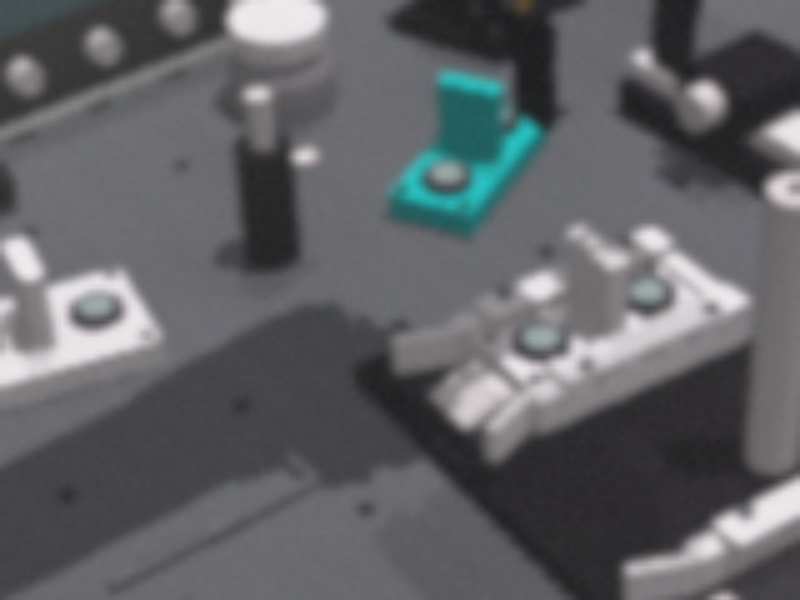

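The narrow carrier lies under the lips with its discs at crop (540,337) and (650,295), and the latch ridge is up behind it at about crop (465,385). Next is the wide carrier.

Request:
play_rows --targets "2.2 -2.7 0.2 0 0 0.018 1; 2.2 -2.8 0.2 0 0 0.018 1; 2.1 -2.8 0.3 0 0 0.018 1; 2.1 -2.8 0.3 0 0 0.018 1; 2.0 -2.9 0.3 0 0 0.018 1; 2.0 -2.9 0.4 0 0 0.018 1; 1.9 -2.9 0.5 0 0 0.018 1; 1.5 -2.5 0.5 0 0 0.018 1; 0 0 0 0 0 0 1"

```text
time: 10.9
position: [0.4477, 0.2981, 0.3297]
tool_rot: [2.481, 1.913, 0.027]
ft_force: [-0.6, 0.4, 0.3]
grip_width: 1.002
```

```bash
python3 -c "
from h import *
plan((.4461,.3014,.30),-14.5,1,1)"
```

```text
t 10.9 F [-0.6  0.4  0.3] rem mm [ -1.6   3.3 -29.7] turn [ 0.017 -0.008 -0.004] gw 1.002
0.25 -0.29 2.97  0.017 -0.008 -0.004 1;
```

Request:
play_rows --targets "0.25 -0.25 1.4 0.015 -0.008 -0.004 1; 0 0 1.4 0 0 0 1; 0 0 0 0 0 0 1"

```text
time: 11.28
position: [0.4483, 0.2988, 0.3002]
tool_rot: [2.485, 1.917, 0.002]
ft_force: [0.9, -0.5, -0.5]
grip_width: 0.998
```

```bash
python3 -c "
from h import *
plan((.4461,.3014,.216),-14.5,4,1)
from bench import ctrl
im=ctrl.get_image('side')
s=ctrl.get_state();R=Ro.from_rotvec(s['tool_rot']).as_matrix();p=s['position'];print(proj(im,p+R@[0,0,.182]).round(0))
cv2.imwrite('pics/s5.png',cv2.resize(im['pixels'][150:270,140:300],None,fx=5,fy=5))
"
```

```text
t 11.28 F [ 0.9 -0.5 -0.5] rem mm [ -2.2   2.6 -84.2] turn [ 0.003  0.001 -0.003] gw 0.998
0.05 -0.08 2.11  0.001 0.000 -0.001 1; 0.05 -0.07 2.11  0.001 0.000 -0.001 1; 0.05 -0.07 2.11  0.001 0.000 -0.001 1; 0.05 -0.07 2.11  0.001 0.000 -0.001 1; 
[[212. 180.]]
```

View pics/s5.png

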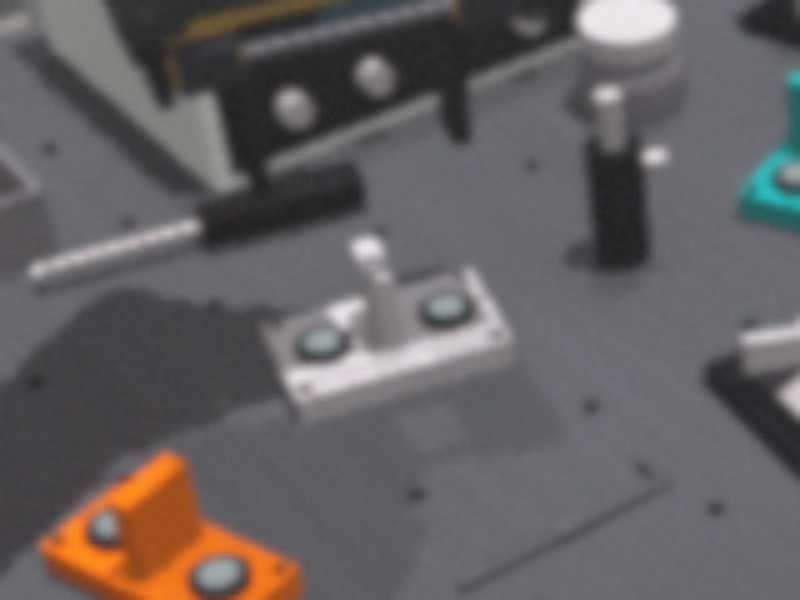

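The side view shows the fingers at crop (245,140) and (455,110), straddling the rib at (370,250).

Request:
play_rows --targets "0.1 -0.1 2.1 0 0 0 1; 0.1 -0.1 2.1 0 0 0 1; 0.1 -0.1 2.0 0 0 0 1; 0.05 -0.1 1.9 0 0 0 1; 0 0 0 0 0 0 0.4"

```text
time: 11.95
position: [0.4491, 0.3017, 0.2194]
tool_rot: [2.489, 1.91, 0.01]
ft_force: [-0.3, -0.7, 0.4]
grip_width: 0.95
```

```bash
python3 -c "
from h import *
plan((.4461,.3014,.218),-14.5,1,1)"
```

```text
t 11.95 F [-0.3 -0.7  0.4] rem mm [-3.  -0.3 -1.4] turn [ 0.007 -0.003 -0.009] gw 0.95
-0.11 -0.29 0.13  0.007 -0.003 -0.009 1;
```

Request:
play_rows --targets "-0.1 -0.3 0.15 0.007 -0.003 -0.009 -1; 0 0 0 0 0 0 -1; 0 0 0 0 0 0 -1; 0 0 0 0 0 0 -1; 0 0 0 0 0 0 -1; 0 0 0 0 0 0 -1; 0 0 0 0 0 0 -1; 0 0 0 0 0 0 -1; 0 0 0 0 0 0 -1; 0 0 0 0 0 0 -1; 0 0 0 0 0 0 -1" --newtons 50

```text
time: 13.32
position: [0.4473, 0.3019, 0.221]
tool_rot: [-2.483, -1.923, -0.007]
ft_force: [-0.2, 0.1, 0.2]
grip_width: 0.131
```

```bash
python3 -c "
from h import *
plan((.4461,.3014,.28),-14.5,3,-1)"
```

```text
t 13.32 F [-0.2  0.1  0.2] rem mm [-1.2 -0.5 59. ] turn [ 0.002 -0.004  0.   ] gw 0.131
-0.02 -0.03 -1.97  0.001 -0.001 0.000 -1; -0.02 -0.03 -1.97  0.001 -0.001 0.000 -1; -0.02 -0.03 -1.97  0.001 -0.001 0.000 -1;
```

Request:
play_rows --targets "0 0 -2.0 0 0 0 -1; 0 0 -2.0 0 0 0 -1; 0 0 -2.0 0 0 0 -1"

```text
time: 13.7
position: [0.4455, 0.3005, 0.2786]
tool_rot: [2.484, 1.923, -0.006]
ft_force: [0.0, 0.2, -3.0]
grip_width: 0.131
```

```bash
python3 -c "
from h import *
plan((.4666,-.0838,.285),-5.3,11,-1)"
```

```text
t 13.7 F [ 0.   0.2 -3. ] rem mm [  21.1 -384.3    6.4] turn [-0.002  0.003 -0.16 ] gw 0.131
-3.33 1.06 -0.05  -0.000 0.000 -0.015 -1; -3.35 1.01 -0.05  -0.000 0.000 -0.015 -1; -3.36 0.96 -0.05  -0.000 0.000 -0.015 -1; -3.38 0.91 -0.05  -0.000 0.000 -0.015 -1; -3.39 0.86 -0.05  -0.000 0.000 -0.015 -1; -3.40 0.81 -0.05  -0.000 0.000 -0.015 -1; -3.41 0.76 -0.05  -0.000 0.000 -0.015 -1; -3.43 0.71 -0.05  -0.000 0.000 -0.015 -1; -3.44 0.66 -0.06  -0.000 0.000 -0.015 -1; -3.44 0.61 -0.06  -0.000 0.000 -0.015 -1; -3.45 0.56 -0.06  -0.000 0.000 -0.015 -1;
```

Request:
play_rows --targets "-3.3 1.0 -0.1 0 0 -0.015 -1; -3.3 1.0 -0.1 0 0 -0.015 -1; -3.3 0.9 -0.1 0 0 -0.015 -1; -3.4 0.9 0 0 0 -0.015 -1; -3.4 0.8 0 0 0 -0.015 -1; -3.4 0.8 0 0 0 -0.015 -1; -3.4 0.7 0 0 0 -0.015 -1; -3.4 0.7 0 0 0 -0.015 -1; -3.4 0.6 0 0 0 -0.015 -1; -3.4 0.6 0 0 0 -0.015 -1; -2.5 0 0 0 0 -0.01 -1; 0 0 0 0 0 0 -1"

```text
time: 15.2
position: [0.4575, -0.0829, 0.2785]
tool_rot: [-2.314, -2.122, 0.013]
ft_force: [-0.5, 0.8, -2.9]
grip_width: 0.135
```

```bash
python3 -c "
from h import *
plan((.4666,-.0838,.246),-5.3,1,-1)"
```

```text
t 15.2 F [-0.5  0.8 -2.9] rem mm [  9.1  -0.9 -32.5] turn [-0.007  0.005  0.006] gw 0.135
0.00 0.93 3.24  -0.007 0.005 0.006 -1;
```

Request:
play_rows --targets "0 0.6 1.5 -0.007 0.005 0.006 -1; 0 0.2 1.4 0 0 0 -1; 0 0 0.1 0 0 0 -1"

```text
time: 15.58
position: [0.4652, -0.0811, 0.2466]
tool_rot: [-2.318, -2.117, -0.0]
ft_force: [-0.1, -0.2, -3.4]
grip_width: 0.134
```

```bash
python3 -c "
from h import *
slot((.616,-.0977),-5.3,.246)
from bench import ctrl
im=ctrl.get_image('side')
cv2.imwrite('pics/s6.png',cv2.resize(im['pixels'][190:320,270:440],None,fx=4.7,fy=4.6))
im=ctrl.get_image('top');pickle.dump(im,open('top6.pkl','wb'))
cv2.imwrite('pics/t6.png',cv2.resize(im['pixels'][125:255,265:435],None,fx=4.7,fy=4.6))
"
```

```text
slot x -151.71 y 2.58 z err 0.65 Fslot [-0.  -0.2 -3.4]
t 15.57 F [-0.1 -0.2 -3.4] rem mm [150.8 -16.6  -0.6] turn [-0.002 -0.002  0.002] gw 0.134
-0.29 15.17 0.03  -0.002 -0.002 0.002 -1;
```

View pics/s6.png

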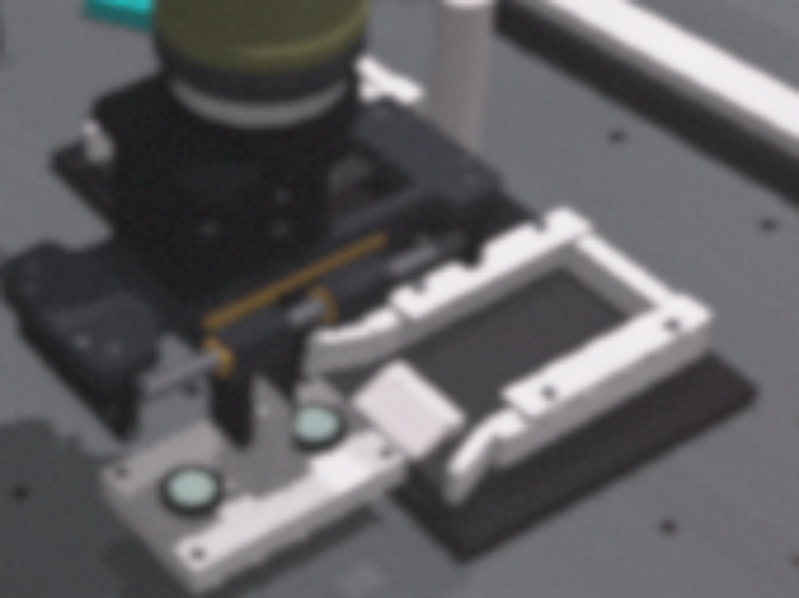

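View pics/t6.png

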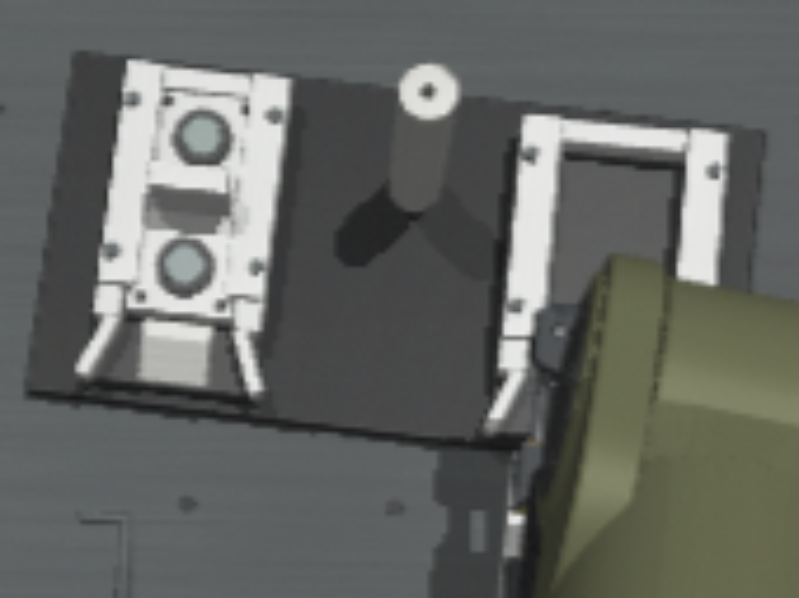

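The narrow carrier sits home in the top view, discs at crop (203,137) and (185,266), with the latch's bright top strip at (178,328) as before. Now correct the wide carrier's lateral error of 2.6 mm.

Request:
play_rows --targets "-0.27 0 0.05 0 0 0 -1; 0 0 0.02 0 0 0 -1"

```text
time: 15.92
position: [0.4656, -0.084, 0.2476]
tool_rot: [-2.318, -2.118, -0.004]
ft_force: [-0.0, -0.9, -2.6]
grip_width: 0.134
```

```bash
python3 -c "
from h import *
slot((.616,-.0977),-5.3,.246)"
```

```text
slot x -150.98 y -0.22 z err 1.58 Fslot [ 0.1 -0.9 -2.6]
t 15.93 F [-0.  -0.9 -2.6] rem mm [150.4 -13.7  -1.6] turn [ 0.001 -0.003  0.002] gw 0.134
-0.02 15.10 0.17  0.001 -0.003 0.002 -1;
```

Request:
play_rows --targets "0 1.0 0.15 0 0 0 -1; 0 1.0 0.08 0 0 0 -1; 0 1.0 0.02 0 0 0 -1; 0 0.8 0 0 0 0 -1"

```text
time: 16.42
position: [0.4985, -0.0875, 0.2458]
tool_rot: [-2.298, -2.1, 0.023]
ft_force: [-29.7, 3.5, 35.8]
grip_width: 0.132
```

```bash
python3 -c "
from h import *
slot((.616,-.0977),-5.3,.246)"
```

```text
slot x -117.91 y -0.69 z err -0.23 Fslot [-29.9   0.8  35.8]
t 16.43 F [-29.7   3.5  35.8] rem mm [117.5 -10.2   0.2] turn [-0.031 -0.008  0.002] gw 0.132
0.04 11.79 -0.39  -0.031 -0.008 0.002 -1;
```

Request:
play_rows --targets "0 -0.5 -0.25 -0.02 -0.005 0 -1; 0 0 0 -0.005 0 0 -1"

```text
time: 16.68
position: [0.4941, -0.087, 0.2487]
tool_rot: [-2.313, -2.113, 0.006]
ft_force: [-5.0, -1.4, 0.8]
grip_width: 0.137
```

```bash
python3 -c "
from h import *
slot((.616,-.0977),-5.3,.246)
from bench import ctrl
im=ctrl.get_image('side')
cv2.imwrite('pics/s7.png',cv2.resize(im['pixels'][190:320,270:440],None,fx=4.7,fy=4.6,interpolation=cv2.INTER_CUBIC))
"
```

```text
slot x -122.39 y -0.56 z err 2.71 Fslot [-4.8 -1.8  0.8]
t 16.68 F [-5.  -1.4  0.8] rem mm [121.9 -10.7  -2.7] turn [-0.009 -0.003  0.002] gw 0.137
0.03 12.24 0.16  -0.009 -0.003 0.002 -1;
```

View pics/s7.png

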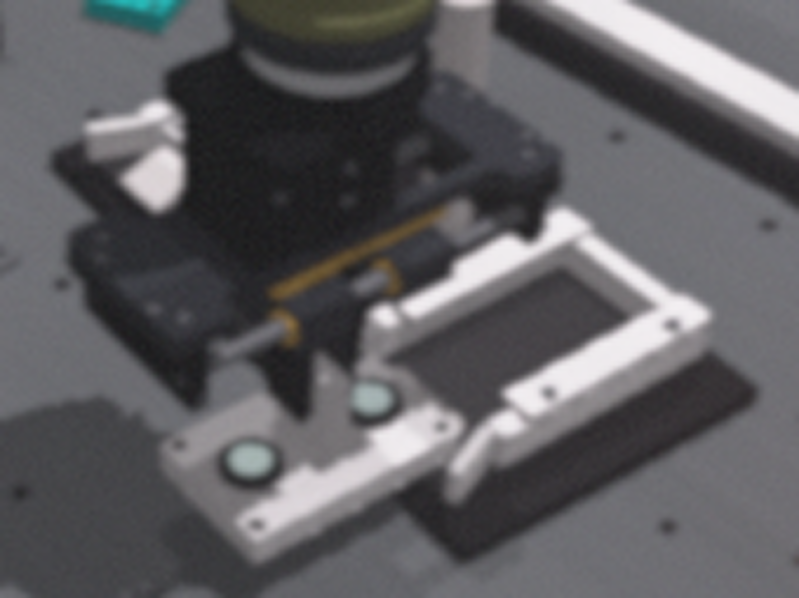

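Request:
play_rows --targets "0.05 0 0.12 -0.012 -0.003 0.002 -1; 0 0 0 0 0 0 -1"

```text
time: 16.98
position: [0.4935, -0.0863, 0.2464]
tool_rot: [-2.32, -2.116, 0.001]
ft_force: [-3.2, 0.9, 2.5]
grip_width: 0.134
```

```bash
python3 -c "
from h import *
slot((.616,-.0977),-5.3,.246)"
```

```text
slot x -123.03 y 0.02 z err 0.41 Fslot [-3.2  0.6  2.5]
t 16.98 F [-3.2  0.9  2.5] rem mm [122.5 -11.4  -0.4] turn [-0.001 -0.     0.001] gw 0.134
-0.01 12.30 0.02  -0.001 -0.000 0.001 -1;
```

Request:
play_rows --targets "0 0.5 0 0 0 0 -1; 0 0.6 0 0 0 0 -1; 0 0.6 0 0 0 0 -1"

```text
time: 17.35
position: [0.5111, -0.0882, 0.2463]
tool_rot: [-2.319, -2.115, 0.003]
ft_force: [-2.2, -0.8, 2.3]
grip_width: 0.132
```

```bash
python3 -c "
from h import *
slot((.616,-.0977),-5.3,.246)"
```

```text
slot x -105.31 y -0.2 z err 0.29 Fslot [-2.1 -1.   2.3]
t 17.35 F [-2.2 -0.8  2.3] rem mm [104.9  -9.5  -0.3] turn [-0.003 -0.     0.001] gw 0.132
0.01 10.53 -0.01  -0.003 -0.000 0.001 -1;
```

Smooth again, and level. The nose is now just at the lips, so I continue gently.

Request:
play_rows --targets "0 0.7 0 0 0 0 -1; 0 0.8 0 0 0 0 -1; 0 0.8 0 0 0 0 -1"

```text
time: 17.73
position: [0.5366, -0.0906, 0.2469]
tool_rot: [-2.32, -2.117, 0.002]
ft_force: [-2.5, -0.6, 2.1]
grip_width: 0.135
```

```bash
python3 -c "
from h import *
slot((.616,-.0977),-5.3,.246)"
```

```text
slot x -79.75 y -0.24 z err 0.88 Fslot [-2.4 -0.8  2.1]
t 17.73 F [-2.5 -0.6  2.1] rem mm [79.4 -7.1 -0.9] turn [-0.001  0.     0.001] gw 0.135
0.02 7.98 0.08  -0.001 0.000 0.001 -1;
```

Request:
play_rows --targets "0 1.0 0.05 0 0 0 -1; 0 1.2 0 0 0 0 -1; 0 1.2 0 0 0 0 -1; 0 1.2 0 0 0 0 -1; 0 1.0 0 0 0 0 -1"

```text
time: 18.35
position: [0.5963, -0.0959, 0.2459]
tool_rot: [-2.319, -2.118, 0.003]
ft_force: [-2.3, 0.1, 1.6]
grip_width: 0.133
```

```bash
python3 -c "
from h import *
slot((.616,-.0977),-5.3,.246)"
```

```text
slot x -19.78 y -0.04 z err -0.1 Fslot [-2.3 -0.1  1.6]
t 18.35 F [-2.3  0.1  1.6] rem mm [19.7 -1.8  0.1] turn [-0.002  0.001  0.002] gw 0.133
0.00 1.98 -0.01  -0.002 0.001 0.002 -1;
```

Request:
play_rows --targets "0 0.8 0 0 0 0 -1; 0 0.6 0 0 0 0 -1; 0 0.4 0 0 0 0 -1; 0 0.3 0 0 0 0 -1; 0 0.3 0 0 0 0 -1"

```text
time: 18.98
position: [0.6196, -0.0986, 0.2453]
tool_rot: [-2.314, -2.113, 0.013]
ft_force: [-14.4, 1.8, 13.8]
grip_width: 0.135
```

```bash
python3 -c "
from h import *
slot((.616,-.0977),-5.3,.246)"
```

```text
slot x 3.7 y -0.52 z err -0.75 Fslot [-14.5   0.5  13.8]
t 18.98 F [-14.4   1.8  13.8] rem mm [-3.6  0.9  0.7] turn [-0.012  0.     0.002] gw 0.135
0.05 -0.37 -0.07  -0.012 0.000 0.002 -1;
```

Same stop signature as before (14 N back). Release and lift.

Request:
play_rows --targets "0 0 0 0 0 0 -1; 0 0 0 0 0 0 0; 0 0 0 0 0 0 0; 0 0 0 0 0 0 0; 0 0 0 0 0 0 0; 0 0 -2 0 0 0 0; 0 0 -3 0 0 0 0.5; 0 0 -4 0 0 0 1; 0 0 -4 0 0 0 1"

```text
time: 20.1
position: [0.6212, -0.0983, 0.3804]
tool_rot: [-2.316, -2.113, 0.011]
ft_force: [0.9, -0.1, 1.1]
grip_width: 0.755
```

```bash
python3 -c "
from h import *
plan((.46,-.05,.42),-5.3,5,1)
from bench import ctrl
im=ctrl.get_image('side')
cv2.imwrite('pics/s8.png',cv2.resize(im['pixels'][170:320,250:450],None,fx=4,fy=4,interpolation=cv2.INTER_CUBIC))
"
```

```text
t 20.1 F [ 0.9 -0.1  1.1] rem mm [-161.2   48.3   39.6] turn [-0.01   0.001  0.001] gw 0.755
0.67 -3.31 -0.76  -0.002 0.000 0.000 1; 0.67 -3.30 -0.77  -0.002 0.000 0.000 1; 0.67 -3.30 -0.77  -0.002 0.000 0.000 1; 0.67 -3.30 -0.78  -0.002 0.000 0.000 1; 0.66 -3.30 -0.78  -0.002 0.000 0.000 1;
```

View pics/s8.png

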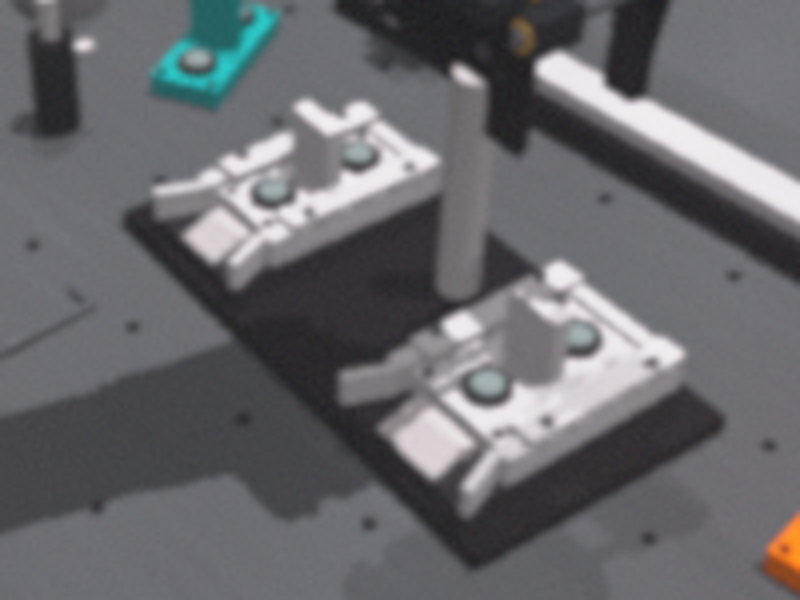

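Request:
play_rows --targets "-3 -2 -1 0 0 0 1; -4 -2 -1 0 0 0 1; -4 -2 0 0 0 0 1; -4 -2 0 0 0 0 1; -4 -2 0 0 0 0 1; -4 -2 0 0 0 0 1; -4 -2 0 0 0 0 1; -4 -2 0 0 0 0 1; -3 -1 0 0 0 0 1; 0 0 0 0 0 0 1; 0 0 0 0 0 0 1"

```text
time: 21.52
position: [0.4152, -0.4341, 0.4231]
tool_rot: [2.306, 2.103, 0.024]
ft_force: [1.4, 0.1, 0.6]
grip_width: 1.005
```

```bash
python3 -c "
from h import *
from bench import ctrl
im=ctrl.get_image('top');pickle.dump(im,open('top9.pkl','wb'))
cv2.imwrite('pics/t9.png',cv2.resize(im['pixels'][130:235,265:435],None,fx=4.7,fy=4.7,interpolation=cv2.INTER_NEAREST))
cv2.imwrite('pics/t9f.png',im['pixels'])
a=pickle.load(open('top0.pkl','rb'))
# latch strip column profiles before/after, depth
for u in (302,393):
    v=slice(188,222); print(u,a['pixels'][v,u,1].tolist());print(u,im['pixels'][v,u,1].tolist())
    print((im['depth'][v,u]-a['depth'][v,u]).round(3).tolist())
d=cv2.absdiff(im['pixels'],a['pixels']).max(2)
"
```

```text
302 [89, 90, 89, 89, 90, 88, 90, 223, 226, 226, 216, 182, 179, 180, 180, 178, 181, 180, 179, 181, 118, 51, 28, 68, 71, 48, 30, 50, 97, 96, 99, 99, 96, 99]
302 [73, 155, 227, 228, 232, 106, 60, 222, 226, 226, 216, 181, 179, 180, 179, 178, 181, 180, 180, 181, 118, 49, 28, 68, 70, 48, 30, 51, 98, 98, 99, 99, 98, 99]
[-0.017999999225139618, -0.014999999664723873, -0.012000000104308128, -0.01899999938905239, -0.017000000923871994, -0.014999999664723873, 0.0010000000474974513, 0.004999999888241291, 0.0, 0.0010000000474974513, 0.0, 0.0010000000474974513, 0.003000000026077032, -0.0010000000474974513, -0.0010000000474974513, -0.0, -0.004000000189989805, 0.004999999888241291, 0.004000000189989805, 0.0010000000474974513, -0.0010000000474974513, 0.003000000026077032, 0.0020000000949949026, 0.004000000189989805, 0.007000000216066837, 0.004000000189989805, -0.0010000000474974513, -0.0020000000949949026, -0.003000000026077032, -1.1080000400543213, 0.008999999612569809, 0.004999999888241291, 0.0010000000474974513, 0.0020000000949949026]
393 [95, 95, 95, 95, 95, 95, 95, 96, 94, 95, 94, 95, 95, 96, 96
[... 302 characters left out ...]
703484, -0.02199999988079071, -0.023000000044703484, -0.026000000536441803, -0.020999999716877937, -0.02199999988079071, -0.023000000044703484, -0.023000000044703484, -0.02199999988079071, -0.019999999552965164, -0.023000000044703484, -0.024000000208616257, -0.01899999938905239, -0.01899999938905239, -0.010999999940395355, -0.01600000075995922, -0.01600000075995922, -0.00800000037997961, -0.0010000000474974513, -0.006000000052154064, 0.003000000026077032, 0.0, 0.00800000037997961, 0.004000000189989805, -0.004000000189989805, 0.0020000000949949026, -0.0, -0.0010000000474974513, -0.0010000000474974513, -0.0010000000474974513, -0.003000000026077032, 0.0020000000949949026, 0.0020000000949949026]
```

View pics/t9.png

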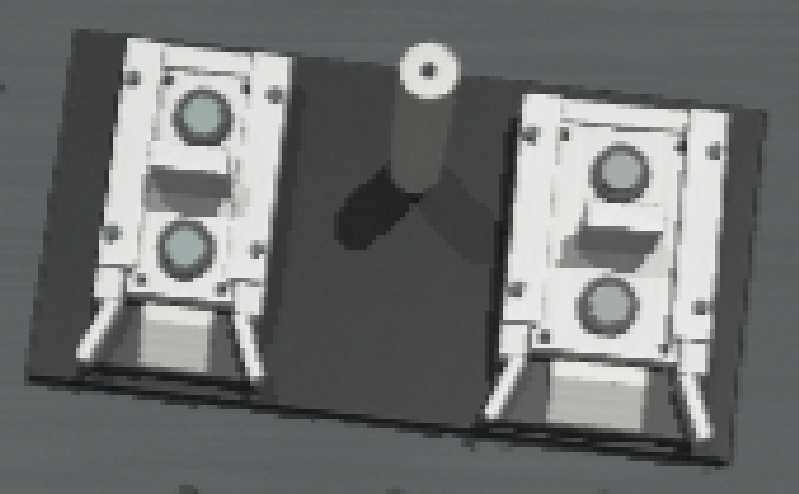

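View pics/t9f.png

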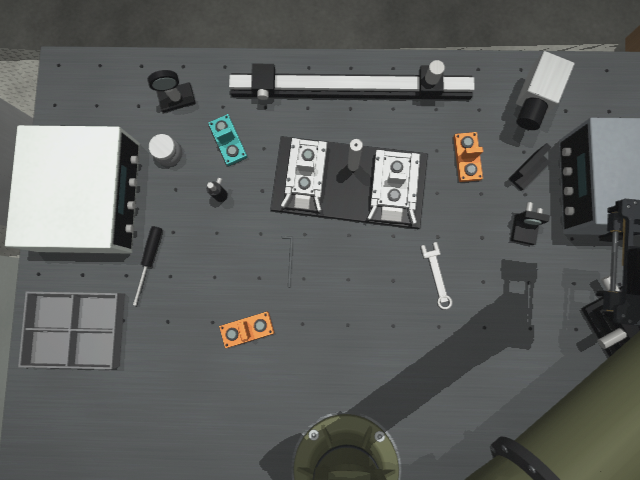

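```bash
python3 -c "
from bench import ctrl
s=ctrl.get_state();print(s['time'],s['ft_force'],abs(s['qd']).max())
print(ctrl.close_job())"
```

```text
21.575 [-0.09959486 -0.24744723 -0.00194348] 0.01070771482483459
the job is handed in; nothing more can be done
None
```

Both carriers went into their slots, the narrow one first into the left slot and then the wide one into the right. Each was pushed to the stop, felt as 14–16 N of back force, then released. I handed the job in at 21.6 s.

**Last checks:** In the final top view both carriers lie under the lips. The pixel profiles of both latch tops match the start picture, so both latches are up behind the carriers. By eye in that picture, the bystanders stand where they were. The arm was clear of everything, with a force reading near zero.

**What disagreed or went wrong:**
- **Wide carrier jam:** it pressed too hard on the slot at the mouth once, about 30 N back and 36 N up at the wrist. I backed off, levelled it and went on at 2–3 N.
- **Stop positions:** the arm read 2.0 mm (narrow) and 3.7 mm (wide) past the home points I measured by camera. I put that down to camera calibration and grip error. I did not measure the carriers' final poses separately.

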